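# Tip the salvaged heat sinks into the green tote

## Robot

A 7-joint arm with a two-finger parallel gripper is mounted at the origin on the work surface. World frame = base frame: x ahead of the robot, y to its left, z up, the work surface at z = 0. Lengths are in m, angles in rad, forces in N, time in s.
With the tool pointing down it reaches from about 0.4 to 0.85 m from the base axis. Payload 10.4 kg.
Tool frame: the origin (TCP) lies midway between the tips of the shut fingers; the grasp point (between the pads) lies 19 mm behind it; z points along the fingers, y is the line along which they close (so a half turn about z gives the same grasp; the last joint's range is limited). The gripper opens to 87 mm and grips with 3 to 60 N. Pads are 19 mm wide; open, the fingers measure 117 mm over their backs; the gripper's body (75 mm by 190 mm) begins 51 mm behind the grasp point.
Start: joints at [1.297, 0.332, -0.065, 1.46, 0.022, 1.35, -0.088], TCP at [0.155, -0.605, 0.223] pointing down, gripper open.
Joint ranges: [-2.6, 2.6], [-0.5, 2.12], [-1.47, 1.34], [0.16, 2.42], [-1.27, 4.41], [0.06, 2.06], [-2.6, 2.6]. Speed limits (rad/s): [2.22, 2.22, 2.79, 2.79, 3.14, 3.14, 3.14].

## Interface

Orientations are given as a unit quaternion [x, y, z, w].
In Python, from bench import r gives the robot as it stands.
- The arm moves only by the tool move_arm, never from a script. Its argument "targets" is a list of rows, each a list of 3 entries, a list of its own where there are three numbers: the shift along the tool's x, y, z in cm, then the turn, a rotation vector about the tool's x, y, z in rad, then the opening in per cent of the stroke, from 0 (shut) to 100 (fully open). In form: [[[x, y, z], [wx, wy, wz], gripper], ...]. A call has 1 to 20 rows; each row shifts and turns the commanded pose from where the row before left it, along the tool's axes as they then stand; what a row does not reach is not made up. A row lasts 1/8 s, in which the tool goes at most 62.5 mm and 10.7 degrees, less where a joint would pass 70% of its speed; a pose out of reach is approached as far as the arm can. A call with a gripper value outside its range is refused whole. The fingers move at their own pace and stop on an object; "grip_force" is the grip in N (left out, the last holds). Time passes only in rows, so rows that do not move let the fingers close. It gives the time, the measured TCP pose, the force, the opening and the grip force at its end, in the units of the state.
- r.read_state(): the state, without advancing time (a new reading comes with each control period).
- r.camera(name): name is "scene" or "top"; returns a dict with "image" (384x512x3 uint8, blue, green, red), "vertical_fov" (degrees; the focal length in pixels is half the picture's height over the tangent of half this angle, whatever the lens; pixels are square), "cx", "cy" (the principal point, pixels), "cam_to_world" (4x4, takes a point from camera to world coordinates). Camera axes: x right, y down, z forward; pixel columns grow to the right and rows downward; lengths in m; the calibration is good to about 2 mm. A picture is of the moment at which its call begins. There is no depth.
- r.close_job(): hands the job in; it is judged then, once.
The state is a dict: "time": time; "joint_positions": joint angles; "joint_vel": joint speeds; "joint_torque": joint torques, N m; "ee_pos": TCP position; "eef_rot": TCP orientation; "ft_force": force on the tool from outside, world axes, zero at the start; "torque": the same for the moment, N m; "width": finger opening in m; "grip_force": force on a finger pad.
Only numpy, scipy, OpenCV 4.12 (cv2) and the standard library are available. Lean on these libraries where they do the work, as an engineer would, in place of code of your own. Each camera call takes 0.05 s, during which the arm holds its last target. There are 200 camera calls.

## Task

Slide the green tote along the bench until its long side rests squarely against the yellow front board of the tipping stand, centred under the tray's open lip. Then ease the red-barred lever over, without jerking it, so that the tray tips and all five heat sinks slide into the tote, and push the lever back until the empty tray lies level again. Leave the tote where it stands under the lip, and do not disturb the hard drive, the fan or the cup nearby.

Things in the scene. Friction and masses are not known exactly. Their poses are not given: they have to be found in the camera images.
- stand: Fixed grey steel tipping stand, 210 (x) x 190 mm (y). Origin on the bench, straight below the tray's hinge line, which runs along the stand's x at z = 150 mm. The tray dumps towards the stand's -y. A bracket at each end of the hinge reaches 163 mm high. A fixed blue tote, 100 mm high, stands some way off on its +y side.
- board (a point): Centre of the face of the stand's flat yellow front board (200 mm wide, 120 mm high), which faces the stand's -y; at x = 0, y = +20, z = 50 mm in the stand's frame. The tote is to stand against it: tote centre then at x = 0, y = -70 mm in the stand's frame, tote's x axis parallel to the stand's.
- lip (a point): Middle of the tray's open lip, on its floor. The aluminium tray is open at this side only; level, its floor is at z = 150 mm, the lip at y = -25, the back at y = +160, the sides at x = -84 and +84 mm in the stand's frame; walls 45 mm high. x along the hinge line.
- tray (a joint): Tilt of the tray in rad: 0 = level (its stop), grows as the tray tips towards the stand's -y; end stop at 1.2. The hinge is stiff, so tray and lever stay where they are left; moving the lever takes about 4 to 10 N at its bar. The heat sinks slide only at a steep tilt; at 1.1 or more they all do.
- lever_bar (a point): Middle of the red round crossbar on top of the tray's lever, 18 mm thick, 75 mm long, along the stand's x; the flat lever arm (22 mm wide) joins its +x end. With the tray level: x = -137, y = +78, z = 278 mm in the stand's frame. It turns with the tray about the hinge on a 150 mm radius, leaning 0.55 rad to +y at level, 0.65 rad to -y fully tipped. Push it to the stand's -y to tip.
- tote_c (a point): Centre (half-way up) of the loose green plastic tote, an open box 220 mm (its x) x 180 mm (its y) x 100 mm high, walls and floor 5 mm, 0.45 kg. It starts on the bench on the stand's -y side, short of the board, off to one side and a little askew; half a turn makes no difference to it. z up.
- sink0_c (a point): Centre of a loose aluminium heat sink lying in the tray: finned block 36 x 36 x 24 mm, about 45 g.
- sink1_c (a point): Centre of a loose copper heat sink lying in the tray: finned block 36 x 36 x 28 mm, about 80 g.
- sink2_c (a point): Centre of a loose aluminium heat sink lying in the tray: finned block 36 x 36 x 24 mm, about 45 g.
- sink3_c (a point): Centre of a loose copper heat sink lying in the tray: finned block 36 x 36 x 28 mm, about 80 g.
- sink4_c (a point): Centre of a loose aluminium heat sink lying in the tray: finned block 36 x 36 x 24 mm, about 45 g.
- drive: Bystander: loose hard drive 147 (x) x 102 x 26 mm, origin under its centre.
- fan: Bystander: loose black fan 60 x 60 x 38 mm, origin under its centre.
- cup: Bystander: loose orange plastic cup, 80 mm across, 70 mm high, origin under its centre.
Mind the look-alikes: they are no part of the job. What is shaped like the part that bears sink0_c but purple is not meant. Leave any purple look-alike of the part that bears sink4_c alone.

How it is judged:
On the way, in this order (a step that is already met when the one before it is completed fails the run):
1. the tote stands against the yellow board, centred and square under the lip, the tray still level (x of tote_c in the frame of stand between -0.03 and 0.03 m and y of tote_c in the frame of stand above -0.085 m and angle between the x axis of tote_c and the x axis of stand, either way round below 0.12 rad and angle between tote_c's own z axis and vertical below 0.05 rad and value of joint tray below 0.1 rad), for 0.3 s.
2. the tray is tipped and all five heat sinks are in the tote (x of sink0_c in the frame of tote_c between -0.106 and 0.106 m and y of sink0_c in the frame of tote_c between -0.086 and 0.086 m and z of sink0_c in the frame of tote_c between -0.05 and 0.045 m and x of sink1_c in the frame of tote_c between -0.106 and 0.106 m and y of sink1_c in the frame of tote_c between -0.086 and 0.086 m and z of sink1_c in the frame of tote_c between -0.05 and 0.045 m and x of sink2_c in the frame of tote_c between -0.106 and 0.106 m and y of sink2_c in the frame of tote_c between -0.086 and 0.086 m and z of sink2_c in the frame of tote_c between -0.05 and 0.045 m and x of sink3_c in the frame of tote_c between -0.106 and 0.106 m and y of sink3_c in the frame of tote_c between -0.086 and 0.086 m and z of sink3_c in the frame of tote_c between -0.05 and 0.045 m and x of sink4_c in the frame of tote_c between -0.106 and 0.106 m and y of sink4_c in the frame of tote_c between -0.086 and 0.086 m and z of sink4_c in the frame of tote_c between -0.05 and 0.045 m and value of joint tray above 0.25 rad), for 0.1 s.
At the end, for the whole second after the job is handed in: All five heat sinks lie wholly below the rim inside the green tote; the tote stands flat under the lip (within 45 mm of centred, its side within 30 mm of the yellow board) at rest; the tray is back within 0.1 rad of level (x of sink0_c in the frame of tote_c between -0.106 and 0.106 m and y of sink0_c in the frame of tote_c between -0.086 and 0.086 m and z of sink0_c in the frame of tote_c between -0.05 and 0.045 m and x of sink1_c in the frame of tote_c between -0.106 and 0.106 m and y of sink1_c in the frame of tote_c between -0.086 and 0.086 m and z of sink1_c in the frame of tote_c between -0.05 and 0.045 m and x of sink2_c in the frame of tote_c between -0.106 and 0.106 m and y of sink2_c in the frame of tote_c between -0.086 and 0.086 m and z of sink2_c in the frame of tote_c between -0.05 and 0.045 m and x of sink3_c in the frame of tote_c between -0.106 and 0.106 m and y of sink3_c in the frame of tote_c between -0.086 and 0.086 m and z of sink3_c in the frame of tote_c between -0.05 and 0.045 m and x of sink4_c in the frame of tote_c between -0.106 and 0.106 m and y of sink4_c in the frame of tote_c between -0.086 and 0.086 m and z of sink4_c in the frame of tote_c between -0.05 and 0.045 m and x of tote_c in the frame of stand between -0.045 and 0.045 m and y of tote_c in the frame of stand above -0.1 m and angle between tote_c's own z axis and vertical below 0.05 rad and value of joint tray below 0.1 rad and linear speed of tote below 0.02 m/s); the robot touches nothing.
It fails at once if the tray is jerked (faster than 3 rad/s) (velocity of joint tray above 3 rad/s or velocity of joint tray below -3 rad/s).
It fails at once if a bystander is shifted by more than 30 mm (distance of any of drive, fan, cup from where it was at the start of the episode above 0.03 m).
It also fails if it takes over 72 s, if anything falls off the work surface, if the arm or the gripper's body presses on something with over 40 N, if the wrist force passes 120 N, or if a joint passes its speed limit or range.

## Working session

There is one attempt and no reset: what is moved stays moved. The work goes in short steps, Python scripts to look and compute and a tool call to move; the robot and the scene stay as the last step left them, time stands still between calls to the robot, and variables do not carry over. Pictures are saved under pics/ and viewed, at most 10 in all, crops included, and the job is handed in when it is done.

Besides the shell and the picture viewer there is one more tool, called by a JSON object that holds its "name" and its "arguments". move_arm: Moves the arm, as the interface text tells. Its arguments: {"type":"object","properties":{"targets":{"type":"array"},"grip_force":{"type":"number"}},"required":["targets"]}

```bash
mkdir -p pics; python3 - <<'E'
from bench import r
import cv2,json
s=r.read_state(); print({k:s[k] for k in('time','ee_pos','eef_rot','ft_force','width')})
for n in('scene','top'):
    c=r.camera(n); cv2.imwrite(f'pics/{n}0.png',c['image']); print(n,c['vertical_fov'],c['cx'],c['cy'],c['cam_to_world'])
E
```

```text
{'time': 0.0, 'ee_pos': array([ 0.15498363, -0.6050893 ,  0.22176486]), 'eef_rot': array([ 9.92148773e-01,  1.25061277e-01, -1.26183242e-04, -6.87380494e-04]), 'ft_force': array([-0.10994096, -0.29027692,  0.0119692 ]), 'width': 0.08695694486516248}
scene 53.82582162071255 254.91183262329204 201.84337787551107 [[-0.6986985   0.50400512 -0.50773934  1.06838127]
 [ 0.71539937  0.49709069 -0.49102402  0.50418802]
 [ 0.00491388 -0.70631415 -0.70788147  0.90773913]
 [ 0.          0.          0.          1.        ]]
top 53.66884191366684 260.1942570701128 193.31560276489068 [[-0.02419916 -0.99719691  0.07080055  0.4456579 ]
 [-0.99955137  0.02288439 -0.01932276  0.0308444 ]
 [ 0.01764836 -0.07123638 -0.99730332  1.313027  ]
 [ 0.          0.          0.          1.        ]]
```

View pics/scene0.png

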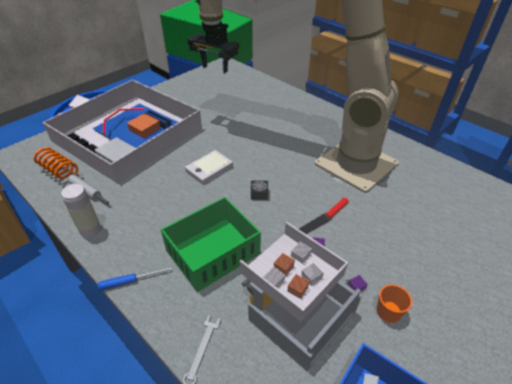

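View pics/top0.png

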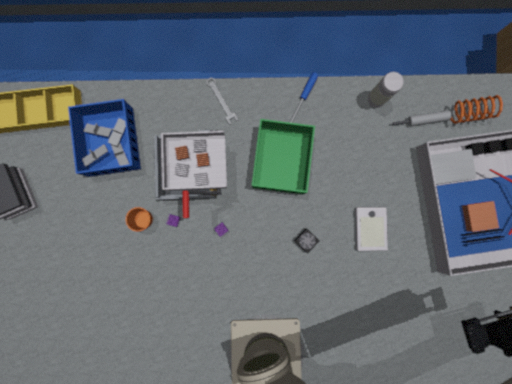

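The top view shows the stand and tray at about (193,162), the red lever bar at (185,204), and the green tote at (283,157). The bystanders are the drive (371,229), fan (307,240) and cup (139,219). The candidates that could be mistaken:
- **Tote:** green tote (283,157); the blue tote (104,137) and yellow bin (38,107) are not it.
- **Bar:** red lever bar (185,204); the red knife handle in the scene view (338,208) could be the same colour.
- **Sinks:** the five in the tray; the purple ones at (173,220) and (221,229), and those in the blue tote, are not meant.

I choose the green tote and the red bar on the stand, and check them in one crop.

```bash
cat > h.py <<'E'
import numpy as np,cv2
from bench import r
def ray(c,uv):
    f=192/np.tan(np.radians(c['vertical_fov']/2)); T=np.array(c['cam_to_world'])
    d=T[:3,:3]@np.array([(uv[0]-c['cx'])/f,(uv[1]-c['cy'])/f,1]); return T[:3,3],d
def at(c,uv,z):
    o,d=ray(c,uv); return o+d*(z-o[2])/d[2]
def proj(c,p):
    f=192/np.tan(np.radians(c['vertical_fov']/2)); T=np.array(c['cam_to_world'])
    q=T[:3,:3].T@(np.array(p)-T[:3,3]); return np.array([f*q[0]/q[2]+c['cx'],f*q[1]/q[2]+c['cy']])
E
python3 - <<'E'
from h import *
c=r.camera('top'); im=c['image']
k=im[100:250,120:320]; cv2.imwrite('pics/crop1.png',cv2.resize(k,None,fx=4,fy=4,interpolation=cv2.INTER_CUBIC))
h=cv2.cvtColor(im,cv2.COLOR_BGR2HSV)
g=cv2.inRange(h,(45,80,30),(80,255,255)); n,l,st,_=cv2.connectedComponentsWithStats(g); i=1+st[1:,4].argmax()
print(cv2.minAreaRect(np.argwhere(l==i)[:,::-1].astype(np.float32)),st[i])
s=r.camera('scene')
E
```

```text
((282.953857421875, 156.36923217773438), (56.063697814941406, 69.4594497680664), 7.125016689300537) [ 252  119   63   75 3859]
```

View pics/crop1.png

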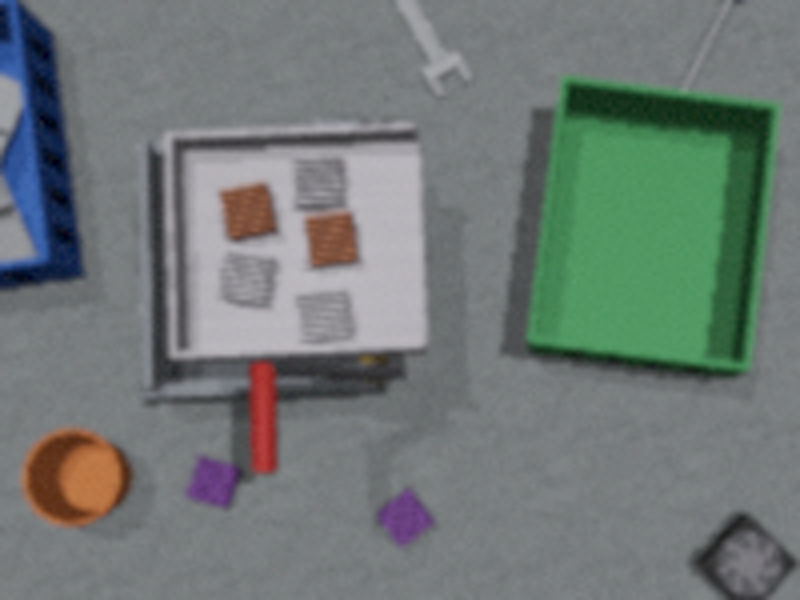

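```bash
python3 - <<'E'
from h import *
from scipy.optimize import least_squares
c=r.camera('top'); U=lambda x,y:(120+x/4-.375,100+y/4-.375)
def fit(pts,px,x0):
    P=np.array(pts)
    def W(q): 
        C,S=np.cos(q[2]),np.sin(q[2]); return np.c_[q[0]+C*P[:,0]-S*P[:,1],q[1]+S*P[:,0]+C*P[:,1],P[:,2]]
    res=least_squares(lambda q:np.ravel([proj(c,w)-p for w,p in zip(W(q),px)]),x0); print(res.x.round(4),res.fun.round(1)); return res.x
st=fit([(-.084,-.025,.195),(.084,-.025,.195),(.084,.16,.195),(-.084,.16,.195),(-.0995,.078,.278),(-.1745,.078,.278)],
 [U(427,350),U(418,127),U(165,133),U(168,360),U(262,362),U(263,472)],[.55,.15,0])
to=fit([(.11,.09,.1),(.11,-.09,.1),(-.11,-.09,.1),(-.11,.09,.1)],[U(566,80),U(778,104),U(748,374),U(528,348)],[.55,-.05,0])
R=lambda a:np.array([[np.cos(a),-np.sin(a)],[np.sin(a),np.cos(a)]])
print('tote in stand',R(st[2]).T@(to[:2]-st[:2]),to[2]-st[2])
for n,p in dict(totegoal=(0,-.07),bar=(-.137,.078),lip=(0,-.025)).items(): print(n,R(st[2])@p+st[:2])
for n,p in dict(drive=(371,229),fan=(307,240),cup=(139,219)).items(): print(n,at(c,p,.03))
E
```

```text
[0.6303 0.1378 0.0082] [-1.2 -0.3 -0.4 -0.6  0.6 -0.3  0.6 -0.8  0.1  0.9  0.4  0.9]
[ 0.6508 -0.0706 -0.147 ] [-1.2 -0.3  0.7  0.6  0.5  0.  -0.1 -0.4]
tote in stand [ 0.01881412 -0.20860364] -0.15517924907003372
totegoal [0.63083552 0.06783604]
bar [0.49262989 0.21471083]
lip [0.63046755 0.11283454]
drive [ 0.40709199 -0.36606318  0.03      ]
fan [ 0.37556254 -0.14780035  0.03      ]
cup [0.4597176  0.41458509 0.03      ]
```

{"name": "move_arm", "arguments": {"targets": [[[4.83,-2.62,0],[0,0,0],100],[[4.83,-2.62,0],[0,0,0],100],[[4.83,-2.62,0],[0,0,0],100],[[4.83,-2.62,0],[0,0,0],100],[[4.83,-2.62,0],[0,0,0],100],[[4.83,-2.62,0],[0,0,0],100],[[4.83,-2.62,0],[0,0,0],100],[[4.83,-2.62,0],[0,0,0],100],[[4.83,-2.62,0],[0,0,0],100],[[4.83,-2.62,0],[0,0,0],100],[[4.83,-2.62,0],[0,0,0],100],[[4.83,-2.62,0],[0,0,0],100],[[0,0,0],[0,0,0.133],100],[[0,0,0],[0,0,0.133],100],[[0,0,0],[0,0,0.132],100],[[0,0,0],[0,0,0],100],[[0,0,0],[0,0,0],100]]}}

```text
time: 2.38
ee_pos: [0.6385, -0.157, 0.2225]
eef_rot: [0.997, -0.072, -0.0, 0.0]
ft_force: [-0.1, -0.6, -0.4]
width: 0.0868
grip_force: 0.0
```

```bash
cat >> h.py <<'E'
from scipy.spatial.transform import Rotation as Ro
def to(p,yaw=None):
    s=r.read_state(); R=Ro.from_quat(s['eef_rot']); x=R.as_matrix()[:,0]; a=np.arctan2(x[1],x[0])
    print('t',round(s['time'],2),'pos',s['ee_pos'].round(4),'yaw',round(a,3),'zax',R.as_matrix()[:,2].round(3),'F',s['ft_force'].round(1),'w',round(s['width'],3))
    print('shift cm',(R.inv().apply(np.array(p)-s['ee_pos'])*100).round(2),'wz',None if yaw is None else round(a-yaw,3))
E
python3 -c "
from h import *
to((.638,-.157,.066),-.147)"
```

```text
t 2.38 pos [ 0.6385 -0.157   0.2225] yaw -0.144 zax [-0. -0. -1.] F [-0.1 -0.6 -0.4] w 0.087
shift cm [-0.05  0.   15.65] wz 0.003
```

{"name": "move_arm", "arguments": {"targets": [[[0,0,4],[0,0,0],100],[[0,0,4],[0,0,0],100],[[0,0,4],[0,0,0],100],[[0,0,3.5],[0,0,0],100],[[0,0,0],[0,0,0],100],[[0,0,0],[0,0,0],0],[[0,0,0],[0,0,0],0],[[0,0,0],[0,0,0],0],[[0,0,0],[0,0,0],0],[[0,0,0],[0,0,0],0],[[0,0,0],[0,0,0],0],[[0,0,0],[0,0,0],0],[[0,0,0],[0,0,0],0]], "grip_force": 20}}

```text
time: 4.0
ee_pos: [0.6386, -0.1571, 0.0675]
eef_rot: [0.997, -0.074, -0.0, 0.0]
ft_force: [-0.6, -1.3, 0.0]
width: 0.0153
grip_force: 0.0
```

```bash
python3 - <<'E'
from h import *
c=r.camera('top');cv2.imwrite('pics/grasp.png',cv2.resize(c['image'][90:260,110:330],None,fx=3.5,fy=3.5,interpolation=cv2.INTER_CUBIC))
a=.0082
g=np.array([.6303,.1378])+np.array([[np.cos(a),-np.sin(a)],[np.sin(a),np.cos(a)]])@np.array([0,-.1575]); print(g)
to((*g,.0675),a)
E
```

```text
[ 0.63159149 -0.0196947 ]
t 4.05 pos [ 0.6386 -0.1571  0.0675] yaw -0.147 zax [-0. -0. -1.] F [ 0.2 -0.6  0.6] w 0.011
shift cm [ -2.7  -13.49   0.  ] wz -0.155
```

View pics/grasp.png

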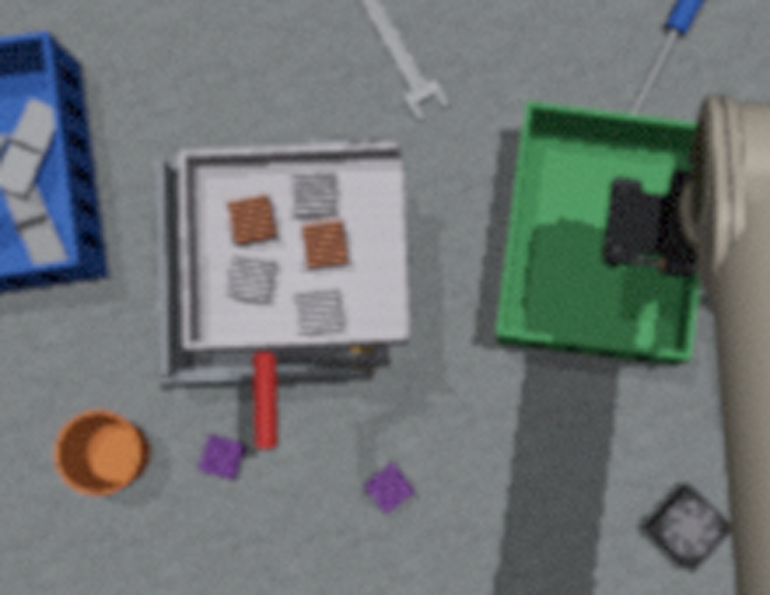

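The gripper is over the tote's -y wall, fingers at crop (640,225), still closing (11 mm). The other objects are unchanged.

{"name": "move_arm", "arguments": {"targets": [[[0,0,0],[0,0,0],0],[[0,0,0],[0,0,0],0],[[0,0,0],[0,0,0],0],[[0,0,0],[0,0,0],0],[[0,0,0],[0,0,-0.052],0],[[0,0,0],[0,0,-0.052],0],[[0,0,0],[0,0,-0.051],0],[[-0.1,-1,0],[0,0,0],0],[[-0.1,-1.5,0],[0,0,0],0],[[-0.1,-2,0],[0,0,0],0],[[-0.1,-2,0],[0,0,0],0],[[-0.1,-2,0],[0,0,0],0],[[-0.1,-2,0],[0,0,0],0],[[0,-1,0],[0,0,0],0],[[0,0,0],[0,0,0],0]]}}

```text
time: 5.92
ee_pos: [0.6316, -0.0398, 0.0675]
eef_rot: [1.0, 0.005, -0.0, -0.001]
ft_force: [0.3, 3.3, -1.1]
width: 0.0048
grip_force: 20.0
```

```bash
python3 -c "
from h import *
to((.6316,-.0197,.0675),.0082)
c=r.camera('top');print(r.read_state()['grip_force']);cv2.imwrite('pics/slide.png',cv2.resize(c['image'][90:260,110:330],None,fx=3.5,fy=3.5,interpolation=cv2.INTER_CUBIC))"
```

```text
t 5.92 pos [ 0.6316 -0.0398  0.0675] yaw 0.01 zax [-0.     0.002 -1.   ] F [ 0.3  3.3 -1.1] w 0.005
shift cm [ 0.02 -2.01  0.01] wz 0.002
20.002976559335366
```

View pics/slide.png

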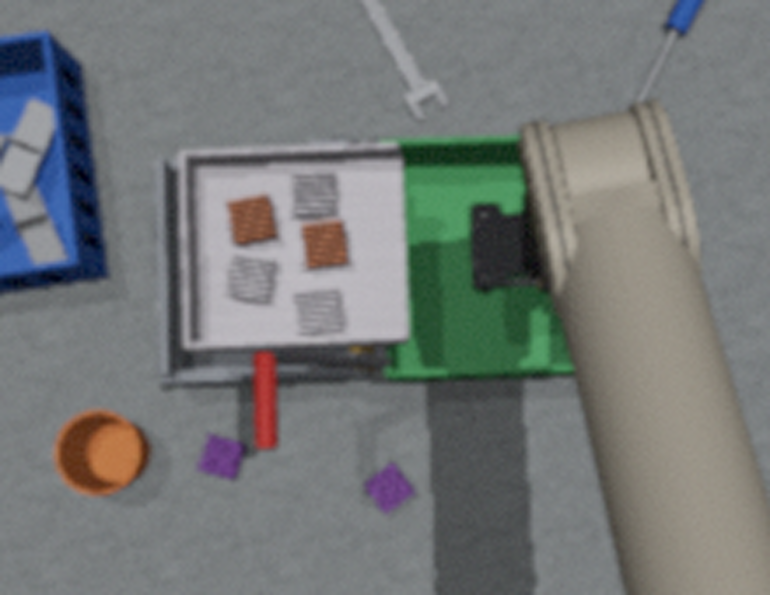

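The tote has come along, square and centred, with its edges at crop y 140 and 378 beside the tray. I ease it the last 2 cm.

{"name": "move_arm", "arguments": {"targets": [[[0,-0.6,0],[0,0,0],0],[[0,-0.5,0],[0,0,0],0],[[0,-0.4,0],[0,0,0],0],[[0,-0.3,0],[0,0,0],0],[[0,-0.2,0],[0,0,0],0],[[0,-0.1,0],[0,0,0],0],[[0,0,0],[0,0,0],0],[[0,0,0],[0,0,0],0]]}}

```text
time: 6.98
ee_pos: [0.6315, -0.0209, 0.0675]
eef_rot: [1.0, 0.004, -0.0, -0.0]
ft_force: [-0.4, -2.6, -0.9]
width: 0.0048
grip_force: 20.0
```

{"name": "move_arm", "arguments": {"targets": [[[0,-0.2,0],[0,0,0],0],[[0,-0.2,0],[0,0,0],0],[[0,0,0],[0,0,0],0],[[0,0,0],[0,0,0],0]]}}

```text
time: 7.48
ee_pos: [0.6324, -0.0197, 0.0678]
eef_rot: [1.0, 0.003, 0.001, 0.001]
ft_force: [4.1, -8.7, -1.9]
width: 0.0049
grip_force: 20.0
```

The tote is against the board (-8.7 N, motion stopped). I relax, release and lift.

{"name": "move_arm", "arguments": {"targets": [[[0,0.4,0],[0,0,0],0],[[0,0,0],[0,0,0],0],[[0,0,0],[0,0,0],60],[[0,0,0],[0,0,0],60],[[0,0,0],[0,0,0],60],[[0,0,0],[0,0,0],60],[[0,0,0],[0,0,0],60],[[0,0,-2],[0,0,0],60],[[0,0,-5],[0,0,0],60],[[0,0,-5],[0,0,0],60],[[0,0,-5],[0,0,0],60],[[0,0,-5],[0,0,0],60],[[0,0,-5],[0,0,0],60],[[0,0,0],[0,0,0],60]]}}

```text
time: 9.22
ee_pos: [0.6327, -0.0205, 0.3438]
eef_rot: [1.0, 0.004, 0.004, -0.0]
ft_force: [1.2, -0.2, -0.3]
width: 0.052
grip_force: 0.0
```

```bash
python3 -c "
from h import *
to((.478,.2148,.335),.0082)"
```

```text
t 9.22 pos [ 0.6327 -0.0205  0.3438] yaw 0.008 zax [ 0.009  0.    -1.   ] F [ 1.2 -0.2 -0.3] w 0.052
shift cm [-15.28 -23.66   0.75] wz -0.0
```

{"name": "move_arm", "arguments": {"targets": [[[-2.55,-3.94,0],[0,0,0],60],[[-2.55,-3.94,0],[0,0,0],60],[[-2.55,-3.94,0],[0,0,0],60],[[-2.55,-3.94,0],[0,0,0],60],[[-2.55,-3.94,0],[0,0,0],60],[[-2.55,-3.94,0],[0,0,0],60],[[0,0,0],[0,0,0],60],[[0,0,0],[0,0,0],60]]}}

```text
time: 10.22
ee_pos: [0.4767, 0.2135, 0.3377]
eef_rot: [1.0, 0.004, 0.0, 0.0]
ft_force: [0.5, -0.7, 0.5]
width: 0.0523
grip_force: 0.0
```

```bash
python3 -c "
from h import *
to((.478,.2148,.258),.0082)
c=r.camera('scene')
for p in [(.4926+.0375,.2150,.278),(.4926-.0375,.2144,.278)]: print(proj(c,p)-[200,170])
cv2.imwrite('pics/lever.png',cv2.resize(c['image'][170:340,200:420],None,fx=3.5,fy=3.5,interpolation=cv2.INTER_CUBIC))"
```

```text
t 10.22 pos [0.4767 0.2135 0.3377] yaw 0.008 zax [ 0.    -0.001 -1.   ] F [ 0.5 -0.7  0.5] w 0.052
shift cm [ 0.12 -0.13  7.97] wz -0.001
[127.8805463   44.90897012]
[146.62313303  28.33028265]
```

View pics/lever.png

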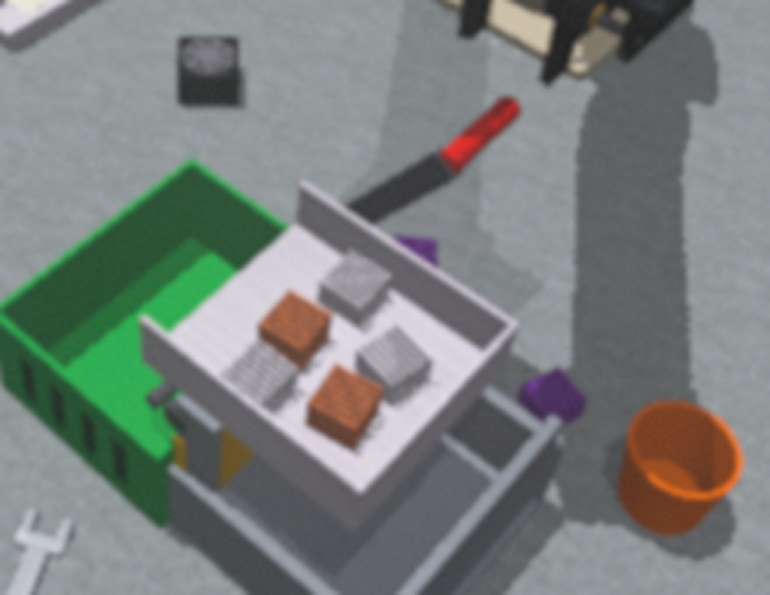

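The crop shows the bar from (450,165) to (512,105), as predicted, and the tote under the lip against the board. I lower over the bar and grip it.

{"name": "move_arm", "arguments": {"targets": [[[0,-0.1,2.5],[0,0,0],60],[[0,0,2.5],[0,0,0],60],[[0,0,2],[0,0,0],60],[[0,0,0.9],[0,0,0],60],[[0,0,0],[0,0,0],0],[[0,0,0],[0,0,0],0],[[0,0,0],[0,0,0],0],[[0,0,0],[0,0,0],0],[[0,0,0],[0,0,0],0],[[0,0,0],[0,0,0],0],[[0,0,0],[0,0,0],0]], "grip_force": 12}}

```text
time: 11.65
ee_pos: [0.4769, 0.2138, 0.2588]
eef_rot: [1.0, 0.003, 0.0, 0.001]
ft_force: [-1.9, -4.6, 3.3]
width: 0.0177
grip_force: 12.0
```

```bash
python3 -c "
from h import *
to((.478,.2148,.258),.0082)
t=np.r_[0:1.17:15j,0:0]
y=150*np.sin(.55-t);z=150*np.cos(.55-t)
print(np.c_[t,np.r_[0,np.diff(y)]/10,np.r_[0,-np.diff(z)]/10].round(2).tolist(), -(y[-1]-y[0]),z[-1]-z[0])"
```

```text
t 11.65 pos [0.4769 0.2138 0.2588] yaw 0.007 zax [ 0.    -0.002 -1.   ] F [-1.9 -4.6  3.3] w 0.018
shift cm [ 0.11 -0.09  0.08] wz -0.002
[[0.0, 0.0, 0.0], [0.08, -1.09, -0.61], [0.17, -1.14, -0.52], [0.25, -1.18, -0.42], [0.33, -1.21, -0.32], [0.42, -1.23, -0.22], [0.5, -1.25, -0.11], [0.58, -1.25, -0.01], [0.67, -1.25, 0.1], [0.75, -1.24, 0.2], [0.84, -1.22, 0.3], [0.92, -1.19, 0.4], [1.0, -1.15, 0.5], [1.09, -1.1, 0.59], [1.17, -1.05, 0.68]] 165.55835842019462 -5.7969098095457525
```

{"name": "move_arm", "arguments": {"targets": [[[0,0.54,-0.31],[0,0,0],0],[[0,0.54,-0.3],[0,0,0],0],[[0,0.57,-0.26],[0,0,0],0],[[0,0.57,-0.26],[0,0,0],0],[[0,0.59,-0.21],[0,0,0],0],[[0,0.59,-0.21],[0,0,0],0],[[0,0.6,-0.16],[0,0,0],0],[[0,0.6,-0.16],[0,0,0],0],[[0,0.62,-0.11],[0,0,0],0],[[0,0.62,-0.11],[0,0,0],0],[[0,0.62,-0.06],[0,0,0],0],[[0,0.62,-0.05],[0,0,0],0]]}}

```text
time: 13.15
ee_pos: [0.4779, 0.147, 0.2826]
eef_rot: [1.0, 0.005, 0.002, -0.002]
ft_force: [1.1, 7.8, 7.8]
width: 0.0174
grip_force: 12.0
```

```bash
python3 -c "
from h import *
to((.478,.2148-.0709,.258+.022))"
```

```text
t 13.15 pos [0.4779 0.147  0.2826] yaw 0.011 zax [ 0.004  0.004 -1.   ] F [1.1 7.8 7.8] w 0.017
shift cm [0.01 0.31 0.26] wz None
```

{"name": "move_arm", "arguments": {"targets": [[[0,0.62,0],[0,0,0],0],[[0,0.62,0],[0,0,0],0],[[0,0.62,0.05],[0,0,0],0],[[0,0.62,0.05],[0,0,0],0],[[0,0.62,0.1],[0,0,0],0],[[0,0.62,0.1],[0,0,0],0],[[0,0.61,0.15],[0,0,0],0],[[0,0.61,0.15],[0,0,0],0],[[0,0.6,0.2],[0,0,0],0],[[0,0.6,0.2],[0,0,0],0],[[0,0.57,0.25],[0,0,0],0],[[0,0.57,0.25],[0,0,0],0],[[0,0.55,0.3],[0,0,0],0],[[0,0.55,0.3],[0,0,0],0],[[0,0.53,0.34],[0,0,0],0],[[0,0.53,0.34],[0,0,0],0],[[0,0.2,0.1],[0,0,0],0],[[0,0,0],[0,0,0],0],[[0,0,0],[0,0,0],0],[[0,0,0],[0,0,0],0]]}}

```text
time: 15.65
ee_pos: [0.4783, 0.048, 0.2516]
eef_rot: [1.0, 0.004, 0.0, -0.0]
ft_force: [4.1, 3.2, 0.1]
width: 0.0178
grip_force: 12.0
```

```bash
python3 -c "
from h import *
to((.478,.2148-.1655,.258-.006))
c=r.camera('scene')
cv2.imwrite('pics/tip.png',cv2.resize(c['image'][150:340,150:400],None,fx=3,fy=3,interpolation=cv2.INTER_CUBIC))"
```

```text
t 15.65 pos [0.4783 0.048  0.2516] yaw 0.008 zax [ 0.001  0.    -1.   ] F [4.1 3.2 0.1] w 0.018
shift cm [-0.03 -0.13 -0.04] wz None
```

View pics/tip.png

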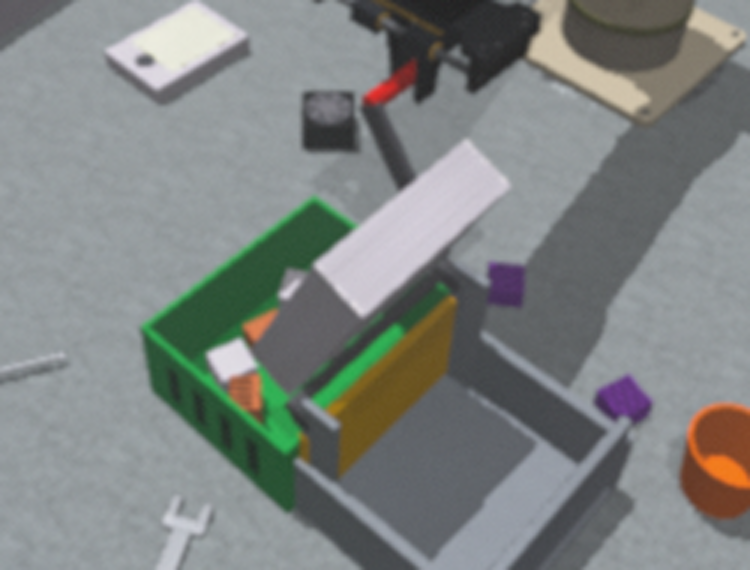

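The tray is tipped about 1.18 rad, and four sinks are visible in the tote around crop (235,365)–(290,290). I check the fifth from above.

```bash
python3 -c "
from h import *
c=r.camera('top')
cv2.imwrite('pics/tiptop.png',cv2.resize(c['image'][100:240,150:290],None,fx=4,fy=4,interpolation=cv2.INTER_CUBIC))"
```

```text
(no output)
```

View pics/tiptop.png

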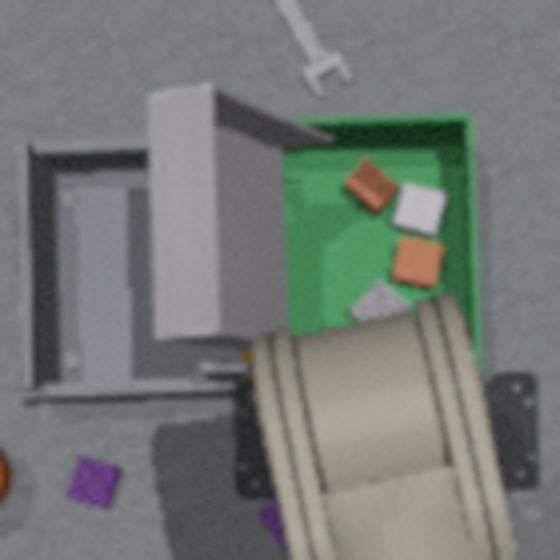

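Four sinks show from above, and the wrist may be hiding the fifth. I return half-way and look again.

{"name": "move_arm", "arguments": {"targets": [[[0,-0.2,-0.1],[0,0,0],0],[[0,-0.53,-0.34],[0,0,0],0],[[0,-0.53,-0.34],[0,0,0],0],[[0,-0.55,-0.3],[0,0,0],0],[[0,-0.55,-0.3],[0,0,0],0],[[0,-0.57,-0.25],[0,0,0],0],[[0,-0.57,-0.25],[0,0,0],0],[[0,-0.6,-0.2],[0,0,0],0],[[0,-0.6,-0.2],[0,0,0],0],[[0,-0.61,-0.15],[0,0,0],0],[[0,-0.61,-0.15],[0,0,0],0],[[0,-0.62,-0.1],[0,0,0],0],[[0,-0.62,-0.1],[0,0,0],0],[[0,-0.62,-0.05],[0,0,0],0],[[0,-0.62,-0.05],[0,0,0],0],[[0,0,0],[0,0,0],0]]}}

```text
time: 17.75
ee_pos: [0.4772, 0.1331, 0.2805]
eef_rot: [1.0, 0.005, -0.0, -0.0]
ft_force: [-0.4, 1.1, 1.8]
width: 0.0177
grip_force: 12.0
```

```bash
python3 -c "
from h import *
to((.478,.1438,.28))
c=r.camera('top');s=r.camera('scene')
k=[cv2.resize(c['image'][100:240,150:290],(400,400),interpolation=cv2.INTER_CUBIC),cv2.resize(s['image'][190:310,150:270],(400,400),interpolation=cv2.INTER_CUBIC)]
cv2.imwrite('pics/half.png',np.hstack(k))"
```

```text
t 17.75 pos [0.4772 0.1331 0.2805] yaw 0.009 zax [-0.     0.001 -1.   ] F [-0.4  1.1  1.8] w 0.018
shift cm [ 0.09 -1.07  0.05] wz None
```

View pics/half.png

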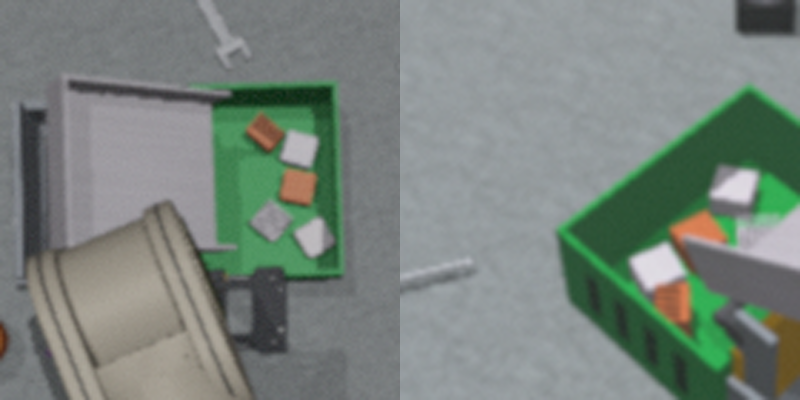

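All five sinks are in the tote: coppers at (265,132) and (298,187), aluminium at (300,148), (270,220) and (314,238). The tray is empty, so I bring the lever back to level.

{"name": "move_arm", "arguments": {"targets": [[[0,-0.62,0],[0,0,0],0],[[0,-0.5,0],[0,0,0],0],[[0,-0.62,0.05],[0,0,0],0],[[0,-0.62,0.06],[0,0,0],0],[[0,-0.62,0.11],[0,0,0],0],[[0,-0.62,0.11],[0,0,0],0],[[0,-0.6,0.16],[0,0,0],0],[[0,-0.6,0.16],[0,0,0],0],[[0,-0.59,0.21],[0,0,0],0],[[0,-0.59,0.21],[0,0,0],0],[[0,-0.57,0.26],[0,0,0],0],[[0,-0.57,0.26],[0,0,0],0],[[0,-0.54,0.3],[0,0,0],0],[[0,-0.54,0.31],[0,0,0],0],[[0,-0.2,0.1],[0,0,0],0],[[0,0,0],[0,0,0],0],[[0,0,0],[0,0,0],0]]}}

```text
time: 19.98
ee_pos: [0.4769, 0.214, 0.2581]
eef_rot: [1.0, 0.003, -0.0, 0.002]
ft_force: [-5.4, -11.3, 11.4]
width: 0.0175
grip_force: 12.0
```

{"name": "move_arm", "arguments": {"targets": [[[0,0.15,-0.1],[0,0,0],0],[[0,0,0],[0,0,0],60],[[0,0,0],[0,0,0],60],[[0,0,0],[0,0,0],60],[[0,0,0],[0,0,0],60],[[0,0,0],[0,0,0],60],[[0,0,-2],[0,0,0],60],[[0,0,-3],[0,0,0],60],[[0,0,-4],[0,0,0],60],[[0,0,-4],[0,0,0],60],[[-4,0,0],[0,0,0],60],[[-4,0,0],[0,0,0],60],[[0,0,0],[0,0,0],60],[[0,0,0],[0,0,0],60]]}}

```text
time: 21.72
ee_pos: [0.397, 0.2135, 0.3886]
eef_rot: [1.0, 0.004, 0.0, 0.0]
ft_force: [1.3, -0.1, -0.7]
width: 0.0525
grip_force: 0.0
```

```bash
python3 -c "
from h import *
to((.4,.2,.38))
c=r.camera('top')
cv2.imwrite('pics/end.png',cv2.resize(c['image'][90:260,110:330],None,fx=3.5,fy=3.5,interpolation=cv2.INTER_CUBIC))"
```

```text
t 21.73 pos [0.397  0.2135 0.3886] yaw 0.007 zax [ 0.001 -0.    -1.   ] F [ 1.3 -0.1 -0.7] w 0.052
shift cm [0.29 1.35 0.86] wz None
```

View pics/end.png

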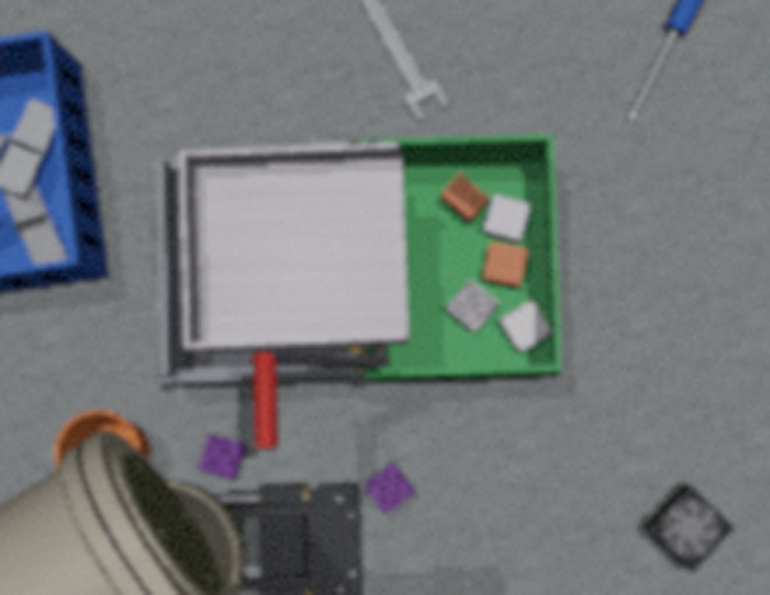

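The tray is level and empty at crop (295,248). All five sinks lie in the tote at about (495,265), the tote is against the board, and the arm is clear of everything.

```bash
python3 -c "
from bench import r
print(r.close_job())"
```

```text
the job is handed in; nothing more can be done
None
```

I handed the job in at about 22 s: all five heat sinks are in the green tote, which stands square against the yellow board under the lip, the empty tray is level again, and the arm is clear; the judge's verdict was not shown.

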